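# Clear the stray cup and hold the hidden bolt head still

### The arm

A 6-joint arm with a two-finger parallel gripper is mounted at the origin on the work surface. World frame = base frame: x ahead of the robot, y to its left, z up, the work surface at z = 0. Lengths are in m, angles in rad, forces in N, time in s.
With the tool pointing down it reaches from about 0.275 to 0.825 m from the base axis. Payload 4.9 kg.
Tool frame: the origin (TCP) lies between the finger pads, 19 mm behind the fingertips; this is the grasp point; z points along the fingers, y is the direction in which the jaws open and shut (so a half turn about z gives the same grasp; the last joint's range is limited). The gripper opens to 85 mm and grips with 20 to 120 N. Pads are 22 mm wide; open, the fingers measure 114 mm over their backs; the gripper's body (76 mm by 85 mm) begins 54 mm behind the grasp point. The pads swing forward as they close: fully open they stand 13 mm farther back than shut.
Start: joints at [-1.342, 0.326, -0.193, 1.052, 0, 1.437], TCP at [0.195, -0.514, 0.25] pointing down, gripper open.
Joint ranges: [-2.65, 2.65], [-0.97, 1.79], [-1.3, 1.35], [-1.93, 2.1], [-1.47, 1.37], [-3.14, 3.14]. Speed limits (rad/s): [2.57, 2.57, 3.14, 3.14, 3.14, 3.14].

### API

Orientations are given as a rotation vector (axis times angle).
In Python, from station import r gives the robot as it stands.
- The arm moves only by the shell command python3 -m creep 'ROWS' [FORCE]. ROWS is JSON, a list of rows, each an object with "xyz": the shift along the tool's x, y, z in mm, a list of three; "twist": the turn, a rotation vector about the tool's x, y, z in degrees, a list of three; "grip": the finger opening in mm, from 0 to 85.4. A call has 1 to 8 rows; each row shifts and turns the pose as measured when the row begins, along the tool's axes as they then stand; what a row does not reach is not made up. A row lasts 1/12 s, in which the tool goes at most 41.7 mm and 7.16 degrees, less where a joint would pass 70% of its speed; a pose out of reach is approached as far as the arm can. A call with a gripper value outside its range is refused whole. The fingers move at their own pace and stop on an object; FORCE is the grip in N (left out, the last holds). Time passes only in rows, so rows that do not move let the fingers close. It gives the time, the measured TCP pose, the force and the opening at its end, in the units of the state.
- r.sense(): the state, without advancing time (a new reading comes with each control period).
- r.read_camera(name): name is "scene" or "side" or "wrist"; returns a dict with "color" (420x560x3 uint8, blue, green, red), "range_z" (420x560 float32, m along the optical axis (not along the pixel's ray), 0 where there is no reading), "mtx" (3x3 intrinsics, pixels), "R" (3x3) and "t" (3): a world point X has camera coordinates R X + t; the wrist camera has in their place "T_tool_cam" (4x4, takes a point from camera to tool coordinates, whose origin is the TCP and whose axes are the flange's). Camera axes: x right, y down, z forward; pixel columns grow to the right and rows downward; lengths in m; the calibration is good to about 2 mm. The wrist camera is an equidistant fisheye: a pixel r from the principal point sees the ray r / f radians off the axis. A picture is of the moment at which its call begins: read the wrist's pose just before it.
- r.sign_off(): hands the job in, once; it reports no verdict.
Trained networks look in the newest picture that a camera, given by its name, has taken for a name from the list of things; names that differ only in an ending like _2 or _b are one class to them, and where a whole thing is asked for, a point or a joint stands for the part that bears it (a point fixed in the world has none). Each returns a list of dicts, best first, with "p" (0 to 1); they miss things now and then, are a little off and sometimes report something else, mostly with a low value. They report only what shows in the picture. A call takes as long as a camera call. They do not tell look-alikes from the thing itself.
- r.masks_of(camera, target): "pixels" (420x560 bool, what is visible of it) and "extent" ([left, top, width, height] in pixels, round what is visible of it).
- r.pinpoint(camera, target): "pixel" ([column, row] in pixels: a listed point, or the origin of a listed thing).
The state is a dict: "time": time; "joints": joint angles; "qvel": joint speeds; "joint_efforts": joint torques, N m; "tcp_pos": TCP position; "tcp_rot": TCP orientation; "wrist_force": force on the tool from outside, world axes, zero at the start; "torque": the same for the moment, N m; "grip_width": opening from 0.0 (shut) to 1.0 (fully open).
Only numpy, scipy, OpenCV 4.12 (cv2) and the standard library are available. Lean on these libraries where they do the work, as an engineer would, in place of code of your own. Each camera call takes 0.05 s, during which the arm holds its last target. There are 200 camera calls.

### The job

A small gearmotor is running the nut on the front of the microscope foot, but the bolt turns along with it. Take the sample cup that stands over the gap behind the bracket and nest it upright into the like cup on the bench, fully seated and let go; then reach down through the gap, grip the hidden bolt head between the fingers and keep it from turning. Finish while still holding the bolt head firmly, and leave the tube rack, flask and jar where they are.

Things in the scene. Friction and masses are not known exactly. Their poses are not given: they have to be found in the camera images.
- foot: White microscope foot, fixed. Origin: underside, directly below the bolt head; x from the motor across the gap, y along the gap, z up. Base 190 x 120 x 20 mm (x -107 to 83). Two upright plates on it, 90 mm along y, inner faces at x = -20 (bracket) and x = +20 mm, top flanges outwards to x = -50 and +50 mm. Black gearmotor before the bracket, x -104 to -54, 42 mm wide, top at 96 mm.
- gap_mouth (a point): Middle of the gap's mouth between the plates' flat tops, 105 mm above the bench, straight above the bolt head. The gap is 40 mm wide across foot x, open above and at both ends in y; its floor, the base plate, lies at 20 mm. The cup to be moved stands over it.
- bolt_head (a point): Centre of the hexagonal steel bolt head in the gap, midway between the plates, 75 mm above the bench, 30 mm below the plates' tops. 24 mm across flats (27.7 mm across corners), 16 mm thick along foot x, which is the bolt's axis. From above, fingers closing along foot y take it; flats or corners both give a firm grip.
- bolt (a joint): Turning angle of the bolt about foot x (rad). Starts anywhere from 0 to 1.05; the motor's drag of about 0.04 N m keeps it turning at about 0.08 rad/s towards larger values until the head is held. A flat faces +y and -y whenever the angle is a multiple of 1.047.
- blocking_cup: White plastic cup, about 50 g, standing on the flanges over the gap. Origin: centre of underside (105 mm above the bench at the start), z up. 72 mm high; lower part 49 to 50 mm across up to 30 mm, then a shoulder to a straight upper part 62 mm across outside, 56 mm inside. Nested, its shoulder rests on the other cup's rim, its origin 42 mm above the other's.
- bench_cup: Cup of the same shape and size, standing loose and upright on the bench, open top. Origin: centre of its underside; z up.
- tube_rack: Bystander: loose wooden test-tube rack 50 x 150 mm with capped tubes up to 140 mm high. Origin: centre of underside, long side along its y.
- flask: Bystander: loose conical glass flask 76 mm across, 110 mm high. Origin: centre of underside.
- reagent_jar: Bystander: loose small amber jar with a black cap, 48 mm across, 70 mm high. Origin: centre of underside.
Things that resemble listed ones, but are neither listed nor needed, are in the scene too. What is shaped like the blocking_cup but pink is not meant.

How it is judged:
On the way, in this order (a step that is already met when the one before it is completed fails the run):
1. the cup from the gap is nested in the bench cup, upright, seated and let go (horizontal distance between blocking_cup and bench_cup below 0.005 m and z of blocking_cup in the frame of bench_cup between 0.036 and 0.047 m and angle between each of blocking_cup, bench_cup's own z axis and vertical below 0.1 rad and height (world z) of bench_cup below 0.01 m and contact force between the fingers and blocking_cup below 0.05 N and contact force between the fingers and bench_cup below 0.05 N and linear speed of blocking_cup below 0.02 m/s), for 0.2 s.
2. the bolt head is gripped and no longer turns (contact force between the fingers and bolt above 5 N and distance between the grasp point and bolt_head below 0.028 m and velocity of joint bolt between -0.02 and 0.02 rad/s), for 0.5 s.
At the end, for the whole second after the job is handed in: Ends holding: fingers press the bolt head with over 5 N, TCP within 28 mm of its centre, bolt slower than 0.02 rad/s. The cup is nested in the bench cup: axes within 5 mm, origin 36 to 47 mm above the other's, both upright within 0.1 rad, on the bench, at rest, untouched by the fingers (all of step 1 and all of step 2); the arm keeps its last pose, push and grip.
It fails at once if the tube rack was displaced by more than 30 mm or tipped (distance of tube_rack from where it was at the start of the episode above 0.03 m or angle between tube_rack's own z axis and vertical above 0.4 rad).
It fails at once if the flask was displaced by more than 30 mm or tipped (distance of flask from where it was at the start of the episode above 0.03 m or angle between flask's own z axis and vertical above 0.4 rad).
It fails at once if the reagent jar was displaced by more than 30 mm or tipped (distance of reagent_jar from where it was at the start of the episode above 0.03 m or angle between reagent_jar's own z axis and vertical above 0.4 rad).
It also fails if it takes over 51 s, if anything falls off the work surface, if the arm or the gripper's body presses on something with over 40 N, if the wrist force passes 120 N, or if a joint passes its speed limit or range.

## Working session

There is one attempt and no reset: what is moved stays moved. The work goes in short steps, Python scripts to look and compute and a shell command to move; the robot and the scene stay as the last step left them, time stands still between calls to the robot, and variables do not carry over. Pictures are saved under pics/ and viewed, about 8 in all and at most 12, crops included, and the job is handed in when it is done.

```bash
ls; mkdir -p pics; cat > h.py <<'E'
import numpy as np, cv2
from scipy.spatial.transform import Rotation as Ro
from station import r
def cloud(c):
    z=c["range_z"]; v,u=np.indices(z.shape); K=c["mtx"]
    P=np.stack([(u-K[0,2])/K[0,0]*z,(v-K[1,2])/K[1,1]*z,z],-1)
    return (P-c["t"])@c["R"]   # R^T (P-t)
E
python3 - <<'E'
from h import *
s=r.sense(); print(s)
for n in ("scene","side"):
    c=r.read_camera(n); cv2.imwrite(f"pics/{n}0.png",c["color"]); W=cloud(c); np.save(n+".npy",W)
    print(n, "cam pos",-c["R"].T@c["t"])
    for t in ("foot","blocking_cup","tube_rack","flask","reagent_jar","bolt_head"):
        for m in r.masks_of(n,t):
            ok=m["pixels"]&(c["range_z"]>0); P=W[ok]
            if len(P): print(t,round(m["p"],2),m["extent"],"med",np.median(P,0).round(3),"min",np.percentile(P,2,axis=0).round(3),"max",np.percentile(P,98,axis=0).round(3))
    for t in ("gap_mouth","blocking_cup"):
        for m in r.pinpoint(n,t): print("pin",t,m)
E
```

```text
pics
{'time': 0.0, 'joints': array([-1.34219470e+00,  3.26942094e-01, -1.93609509e-01,  1.05199467e+00,
       -4.27630163e-06,  1.43659904e+00]), 'qvel': array([-0.00041389, -0.00113722,  0.00123823, -0.00042855, -0.00066851,
       -0.00053773]), 'joint_efforts': array([-7.11293214e-04, -4.43398726e+01,  2.62441617e+01,  1.54666352e-02,
        1.41396075e-05, -9.49797894e-07]), 'tcp_pos': array([ 0.19507341, -0.51364323,  0.24919306]), 'tcp_rot': array([-3.08832687e+00, -5.66447626e-01,  1.36335084e-04]), 'wrist_force': array([0.36997473, 0.64842733, 0.17770983]), 'torque': array([-0.00554779,  0.05488306, -0.02232483]), 'grip_width': 0.9974635755422137}
scene cam pos [1.21590031 0.04205829 0.88647168]
foot 0.77 [307.1, 168.3, 62.0, 80.6] med [0.554 0.15  0.023] min [0.433 0.101 0.009] max [0.608 0.222 0.107]
blocking_cup 0.97 [383.4, 185.1, 28.0, 34.4] med [0.496 0.307 0.049] min [0.46  0.278 0.003] max [0.521 0.336 0.074]
blocking_cup 0.61 [327.2, 163.3, 33.3, 39.2] med [0.537 0.163 0.155] min [0.495 0.134 0.111] max [0.555 0.19  0.178]
tube_rack 0.79 [343.6, 255.7, 80.7, 55.6] 
[... 1121 characters left out ...]
max [0.517 0.338 0.072]
tube_rack 0.97 [150.8, 215.6, 60.1, 86.5] med [0.72  0.263 0.067] min [0.695 0.172 0.001] max [0.743 0.322 0.139]
flask 0.69 [273.0, 139.2, 23.9, 39.0] med [ 0.716 -0.264  0.038] min [ 0.689 -0.291  0.002] max [ 0.749 -0.243  0.11 ]
reagent_jar 0.81 [348.3, 223.2, 18.3, 34.3] med [0.395 0.018 0.042] min [ 0.376 -0.059 -0.001] max [0.43  0.027 0.071]
bolt_head 0.45 [279.5, 252.2, 25.1, 9.5] med [0.517 0.169 0.082] min [0.472 0.161 0.073] max [0.525 0.174 0.087]
pin gap_mouth {'pixel': [280.8, 240.3], 'p': 0.66}
pin blocking_cup {'pixel': [277.8, 239.8], 'p': 0.94}
pin blocking_cup {'pixel': [264.2, 329.6], 'p': 0.8}
pin blocking_cup {'pixel': [357.1, 250.8], 'p': 0.44}
```

```bash
python3 - <<'E'
import cv2,numpy as np
a=cv2.imread("pics/scene0.png")[130:330,90:450]; b=cv2.imread("pics/side0.png")[130:350,140:400]
a=cv2.resize(a,(540,300),interpolation=cv2.INTER_CUBIC)
a=cv2.resize(cv2.imread("pics/scene0.png")[140:320,110:440],(790,431))
cv2.imwrite("pics/m1.png",a)
cv2.imwrite("pics/m2.png",cv2.resize(b,(700,592),interpolation=cv2.INTER_CUBIC))
E
```

```text
(no output)
```

View pics/m1.png

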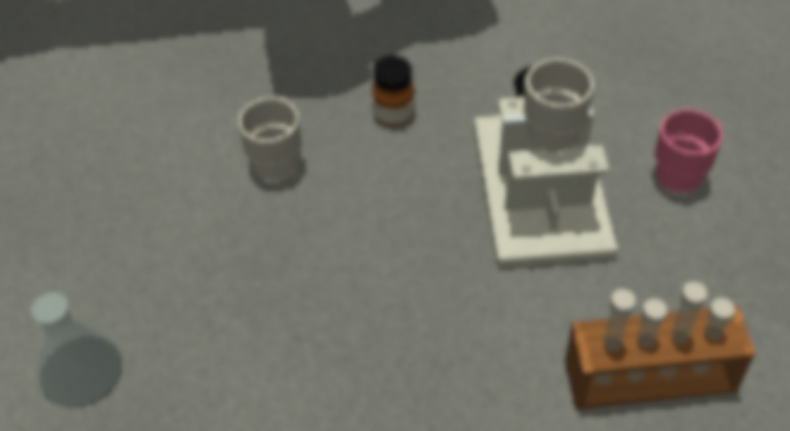

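View pics/m2.png

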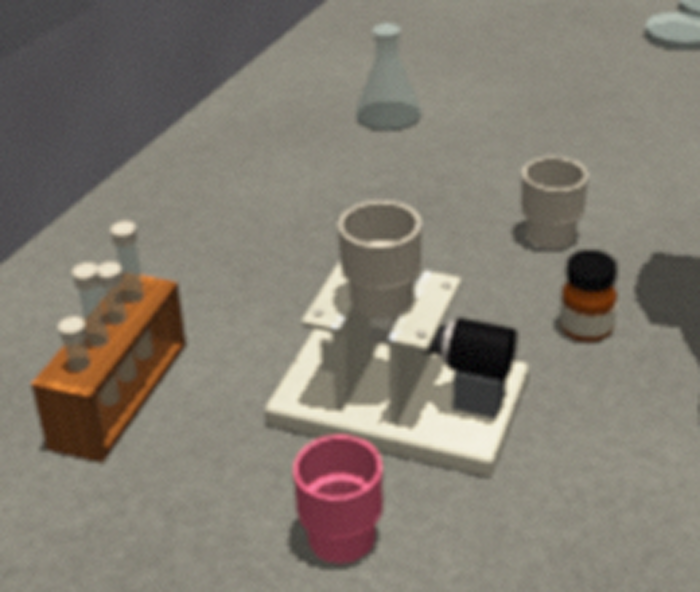

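Scene: white bench cup at crop (270,140), jar (393,90), blocking cup on the foot (558,105), pink decoy (688,150), flask (75,350), rack (660,350). The two white cups are the right pair: the one over the gap is the blocking cup, the lone one on the bench is its mate, and the pink one is excluded. Next I fit the rims and the foot yaw.

```bash
python3 - <<'E'
from h import *
from scipy.optimize import least_squares
A=np.load("scene.npy");B=np.load("side.npy")
def sel(W,x,y,z): 
    P=W.reshape(-1,3); return P[(P[:,0]>x[0])&(P[:,0]<x[1])&(P[:,1]>y[0])&(P[:,1]<y[1])&(P[:,2]>z[0])&(P[:,2]<z[1])]
def circ(P,R=.031):
    f=lambda p:np.hypot(P[:,0]-p[0],P[:,1]-p[1])-R
    q=least_squares(f,P[:,:2].mean(0),loss="soft_l1",f_scale=.002); return q.x.round(4),np.abs(f(q.x)).mean().round(4),len(P)
# bench cup location
print("bench seed",A[198,223],A[185,215])
s=A[198,223]
for n,W in(("scene",A),("side",B)):
    print(n)
    P=sel(W,(s[0]-.07,s[0]+.07),(s[1]-.07,s[1]+.07),(.01,.09)); print("bench",P.min(0).round(3),P.max(0).round(3),"outer/inner 2 radius rim",circ(sel(W,(s[0]-.07,s[0]+.07),(s[1]-.07,s[1]+.07),(.067,.08)),.0295))
    print("block rim",circ(sel(W,(.46,.59),(.10,.23),(.172,.185)),.0295))
    F=sel(W,(.43,.62),(.08,.24),(.1005,.1085)); print("flange",len(F),F.mean(0).round(3),cv2.minAreaRect((F[:,:2]*1000).astype(np.float32)))
    G=sel(W,(.38,.65),(.05,.26),(.014,.026)); print("base",len(G),cv2.minAreaRect((G[:,:2]*1000).astype(np.float32)))
    M=sel(W,(.39,.5),(.1,.24),(.06,.1));print("motor",M.mean(0))
    for nm,P in(("rack",sel(W,(.66,.8),(.13,.36),(.05,.16))),("jar",sel(W,(.34,.45),(-.06,.06),(.05,.09)))): print(nm,P.min(0).round(3),P.max(0).round(3))
E
```

```text
bench seed [ 0.50755958 -0.11453146  0.07543168] [ 0.45695549 -0.14035885  0.06651518]
scene
bench [ 0.445 -0.151  0.01 ] [ 0.509 -0.09   0.076] outer/inner 2 radius rim (array([ 0.4772, -0.1208]), np.float64(0.0011), 132)
block rim (array([0.5249, 0.1625]), np.float64(0.0011), 172)
flange 555 [0.546 0.158 0.105] ((524.1312866210938, 162.36378479003906), (102.24453735351562, 90.16521453857422), 6.074018478393555)
base 1443 ((511.9456787109375, 161.51084899902344), (192.03097534179688, 121.27318572998047), 5.7181196212768555)
motor [0.45977795 0.16058847 0.08460847]
rack [0.694 0.17  0.05 ] [0.764 0.325 0.144]
jar [ 0.381 -0.016  0.05 ] [0.424 0.023 0.074]
side
bench [ 0.443 -0.153  0.01 ] [ 0.504 -0.087  0.073] outer/inner 2 radius rim (array([ 0.4738, -0.1218]), np.float64(0.0012), 104)
block rim (array([0.522 , 0.1626]), np.float64(0.001), 173)
flange 707 [0.513 0.17  0.104] ((521.3906860351562, 161.83615112304688), (101.18539428710938, 92.62390899658203), 6.540403842926025)
base 2111 ((509.2056884765625, 163.06039428710938), (191.52821350097656, 120.17098999023438), 7.054783821105957)
motor [0.45007333 0.1678201  0.08296913]
rack [0.693 0.168 0.05 ] [0.758 0.324 0.142]
jar [ 0.377 -0.019  0.05 ] [0.419 0.026 0.072]
```

```bash
cat >> h.py <<'E'
yaw=np.radians(6.3)
CUP=np.array([.5235,.1625]); BEN=np.array([.4755,-.1213]); BOLT=np.array([.5227,.163])
def go(x,y,z,s=None):
    """shift (tool axes, mm) and residual turn (deg) to a tool-down pose with jaws along foot y"""
    s=s or r.sense(); R0=Ro.from_rotvec(s["tcp_rot"])
    best=None
    for k in(0,1):
        a=yaw+np.pi*k
        Y=np.array([-np.sin(a),np.cos(a),0]);Z=np.array([0,0,-1.]);X=np.cross(Y,Z)
        tw=np.degrees((R0.inv()*Ro.from_matrix(np.c_[X,Y,Z])).as_rotvec())
        if best is None or np.linalg.norm(tw)<np.linalg.norm(best): best=tw
    d=R0.inv().apply(np.array([x,y,z])-s["tcp_pos"])*1000
    d2=(R0*Ro.from_rotvec(np.radians(best))).inv().apply(np.array([x,y,z])-s["tcp_pos"])*1000
    print("t",s["time"],"tcp",s["tcp_pos"].round(4),"j",s["joints"].round(2),"F",s["wrist_force"].round(1),"w",round(s["grip_width"]*85.4,1))
    print("twist",best.round(2),"shift now",d.round(1),"shift after twist",d2.round(1))
E
python3 -c "
from h import *
go(*CUP,.25)"
```

```text
t 0.9 tcp [ 0.1952 -0.5142  0.25  ] j [-1.34  0.33 -0.19  1.05 -0.    1.44] F [-0.2 -0.7  0. ] w 85.4
twist [ 0.    0.   14.49] shift now [ 547.1 -516.2   -0. ] shift after twist [ 400.6 -636.6   -0. ]
```

```bash
python3 -m creep '[{"xyz":[0,0,0],"twist":[0,0,7],"grip":85},{"xyz":[0,0,0],"twist":[0,0,7],"grip":85},{"xyz":[21,-33,0],"twist":[0,0,0],"grip":85},{"xyz":[21,-33,0],"twist":[0,0,0],"grip":85},{"xyz":[21,-33,0],"twist":[0,0,0],"grip":85},{"xyz":[21,-33,0],"twist":[0,0,0],"grip":85},{"xyz":[21,-33,0],"twist":[0,0,0],"grip":85},{"xyz":[21,-33,0],"twist":[0,0,0],"grip":85}]' 40
python3 -c "
from h import *
go(*CUP,.25)"
```

```text
time: 1.57
tcp_pos: [0.3005, -0.3048, 0.2483]
tcp_rot: [3.133, 0.144, 0.001]
wrist_force: [1.2, -0.6, 0.2]
grip_width: 0.993
t 1.5667 tcp [ 0.3005 -0.3048  0.2483] j [-0.96  0.1  -0.49  0.98 -0.    2.09] F [ 1.2 -0.6  0.2] w 84.8
twist [ 0.31 -0.02 -1.04] shift now [ 264.9 -444.8   -4. ] shift after twist [ 273.  -440.    -1.7]
```

```bash
python3 -m creep '[{"xyz":[20,-34,0],"twist":[0,0,0],"grip":85},{"xyz":[20,-34,0],"twist":[0,0,0],"grip":85},{"xyz":[20,-34,0],"twist":[0,0,0],"grip":85},{"xyz":[20,-34,0],"twist":[0,0,0],"grip":85},{"xyz":[20,-34,0],"twist":[0,0,0],"grip":85},{"xyz":[20,-34,0],"twist":[0,0,0],"grip":85},{"xyz":[20,-34,0],"twist":[0,0,0],"grip":85},{"xyz":[20,-34,0],"twist":[0,0,0],"grip":85}]'
python3 -c "
from h import *
go(*CUP,.25)"
```

```text
time: 2.23
tcp_pos: [0.4394, -0.005, 0.2493]
tcp_rot: [3.129, 0.138, 0.012]
wrist_force: [1.1, -0.4, 0.6]
grip_width: 0.998
t 2.2333 tcp [ 0.4394 -0.005   0.2493] j [-0.17  0.11 -0.47  0.98 -0.01  2.88] F [ 1.1 -0.4  0.6] w 85.2
twist [ 0.57 -0.42 -1.25] shift now [  98.5 -159.4   -1.5] shift after twist [ 102.  -157.3   -0.7]
```

```bash
R='{"xyz":[0,0,0],"twist":[0,0,-7],"grip":85}'; python3 -m creep '[{"xyz":[0,0,0],"twist":[0,0,-7.1],"grip":85},{"xyz":[0,0,0],"twist":[0,0,-7.1],"grip":85},{"xyz":[0,0,0],"twist":[0,0,-7.1],"grip":85},{"xyz":[0,0,0],"twist":[0,0,-7.1],"grip":85},{"xyz":[0,0,0],"twist":[0,0,-7.1],"grip":85},{"xyz":[0,0,0],"twist":[0,0,-7.1],"grip":85},{"xyz":[0,0,0],"twist":[0,0,-7.1],"grip":85},{"xyz":[0,0,0],"twist":[0,0,-7.1],"grip":85}]' >/dev/null
python3 -m creep '[{"xyz":[0,0,0],"twist":[0,0,-7.1],"grip":85},{"xyz":[0,0,0],"twist":[0,0,-7.1],"grip":85},{"xyz":[0,0,0],"twist":[0,0,-7.1],"grip":85},{"xyz":[0,0,0],"twist":[0,0,-7.1],"grip":85},{"xyz":[0,0,0],"twist":[0,0,-7.1],"grip":85},{"xyz":[0,0,0],"twist":[0,0,-7.1],"grip":85},{"xyz":[0,0,0],"twist":[0,0,-7.1],"grip":85},{"xyz":[0,0,0],"twist":[0,0,-7.1],"grip":85}]' >/dev/null
python3 -m creep '[{"xyz":[0,0,0],"twist":[0,0,-7.1],"grip":85},{"xyz":[0,0,0],"twist":[0,0,-7.1],"grip":85},{"xyz":[0,0,0],"twist":[0,0,-7.1],"grip":85},{"xyz":[0,0,0],"twist":[0,0,-7.1],"grip":85},{"xyz":[0,0,0],"twist":[0,0,-7.1],"grip":85},{"xyz":[0,0,0],"twist":[0,0,-7.1],"grip":85},{"xyz":[0,0,0],"twist":[0,0,-7.1],"grip":85},{"xyz":[0,0,0],"twist":[0,0,-7.1],"grip":85}]'
python3 -c "
from h import *
go(*CUP,.25)"
```

```text
time: 4.23
tcp_pos: [0.4431, 0.0066, 0.2519]
tcp_rot: [0.076, 3.125, -0.011]
wrist_force: [1.0, 0.1, 0.8]
grip_width: 0.995
t 4.2333 tcp [0.4431 0.0066 0.2519] j [-0.15  0.11 -0.46  0.98 -0.   -0.1 ] F [1.  0.1 0.8] w 84.9
twist [-0.45  0.9  -9.07] shift now [-72.7 159.6   2. ] shift after twist [-97.  146.1   1.9]
```

```bash
python3 -m creep '[{"xyz":[0,0,0],"twist":[-0.2,0.5,-4.5],"grip":85},{"xyz":[0,0,0],"twist":[-0.2,0.4,-4.5],"grip":85},{"xyz":[-20,29,0],"twist":[0,0,0],"grip":85},{"xyz":[-20,29,0],"twist":[0,0,0],"grip":85},{"xyz":[-20,29,0],"twist":[0,0,0],"grip":85},{"xyz":[-20,29,0],"twist":[0,0,0],"grip":85},{"xyz":[0,0,0],"twist":[0,0,0],"grip":85}]'
python3 -c "
from h import *
go(*CUP,.16)
c=r.read_camera('wrist'); cv2.imwrite('pics/w1.png',c['color']); print(c['mtx'],c['T_tool_cam'].round(4).tolist())"
```

```text
time: 4.82
tcp_pos: [0.5121, 0.1338, 0.2527]
tcp_rot: [-0.178, 3.134, -0.002]
wrist_force: [0.0, 0.0, -0.4]
grip_width: 0.994
t 4.8167 tcp [0.5121 0.1338 0.2527] j [ 0.12  0.28 -0.24  1.04 -0.    0.  ] F [ 0.   0.  -0.4] w 84.9
twist [-0.08  0.15  0.19] shift now [-14.4  27.3  92.7] shift after twist [-14.5  27.3  92.7]
[[325.1922621    0.         277.82775376]
 [  0.         325.1922621  203.09283371]
 [  0.           0.           1.        ]] [[0.0016, -0.9481, -0.3178, 0.0823], [1.0, 0.0017, 0.0002, -0.0017], [0.0004, -0.3178, 0.9481, -0.1228], [0.0, 0.0, 0.0, 1.0]]
```

View pics/w1.png

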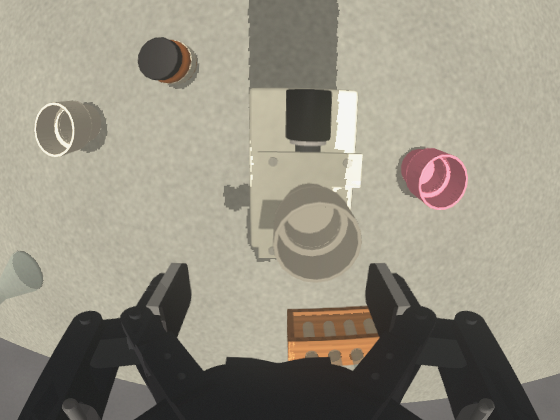

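The wrist view shows the white cup over the gap at (317,235), motor at (308,115), pink cup at (435,178), bench cup at (65,128). Moving above the cup and refining it with the wrist depth.

```bash
cat >> h.py <<'E'
from scipy.optimize import least_squares
def wcloud():
    s=r.sense(); c=r.read_camera("wrist"); z=c["range_z"]; K=c["mtx"]; v,u=np.indices(z.shape)
    a=(u-K[0,2])/K[0,0]; b=(v-K[1,2])/K[1,1]; th=np.hypot(a,b)+1e-9; k=np.tan(np.minimum(th,1.5))/th
    P=np.stack([a*k*z,b*k*z,z],-1); T=c["T_tool_cam"]
    P=P@T[:3,:3].T+T[:3,3]; P[z<=0]=np.nan
    return c,Ro.from_rotvec(s["tcp_rot"]).as_matrix(),s["tcp_pos"],P@Ro.from_rotvec(s["tcp_rot"]).as_matrix().T+s["tcp_pos"]
def near(W,x,y,rad,z0,z1):
    P=W.reshape(-1,3); return P[(np.hypot(P[:,0]-x,P[:,1]-y)<rad)&(P[:,2]>z0)&(P[:,2]<z1)]
def circ(P,R):
    f=lambda p:np.hypot(P[:,0]-p[0],P[:,1]-p[1])-R
    q=least_squares(f,P[:,:2].mean(0),loss="soft_l1",f_scale=.001); return q.x.round(4),np.abs(f(q.x)).mean().round(4),len(P)
E
python3 -m creep '[{"xyz":[-14,27,0],"twist":[0,0,0],"grip":85},{"xyz":[0,0,0],"twist":[0,0,0],"grip":85}]' >/dev/null
python3 -c "
from h import *
go(*CUP,.16)
c,_,_,W=wcloud(); np.save('w2.npy',W)
P=near(W,*CUP,.045,.165,.19); print(np.percentile(P[:,2],[2,50,98])); print('rim',circ(P[P[:,2]>.173],.0295))
P=near(W,*BEN,.05,.04,.09); print('bench',len(P)); 
if len(P): print(P.max(0),circ(P[P[:,2]>.068],.0295))
F=near(W,*BOLT,.085,.100,.1085);print(cv2.minAreaRect((F[:,:2]*1000).astype(np.float32)))
F=near(W,.51,.162,.13,.013,.026);print(cv2.minAreaRect((F[:,:2]*1000).astype(np.float32)))
"
```

```text
t 5.0333 tcp [0.5213 0.1604 0.2521] j [ 0.17  0.32 -0.2   1.05 -0.    0.05] F [ 0.6 -1.1  0.2] w 85.3
twist [-0.23 -0.03  0.13] shift now [-2.5  2.2 92.1] shift after twist [-2.4  1.9 92.1]
[0.1654828  0.1749223  0.17680311]
rim (array([0.5233, 0.1609]), np.float64(0.0009), 1307)
bench 1756
[ 0.50627496 -0.09087113  0.07274102] (array([ 0.4758, -0.1222]), np.float64(0.0009), 407)
((522.8497314453125, 160.521240234375), (100.74642944335938, 90.30433654785156), 6.039561748504639)
((504.49462890625, 193.63369750976562), (185.41934204101562, 190.4850311279297), 6.479763984680176)
```

```bash
sed -i 's/^CUP=.*/CUP=np.array([.5234,.1613]); BEN=np.array([.4758,-.1219]); BOLT=np.array([.5228,.1607])/' h.py
python3 -m creep '[{"xyz":[-2,1,30],"twist":[0,0,0],"grip":85},{"xyz":[0,0,30],"twist":[0,0,0],"grip":85},{"xyz":[0,0,25],"twist":[0,0,0],"grip":85},{"xyz":[0,0,0],"twist":[0,0,0],"grip":85}]' >/dev/null
python3 -c "
from h import *
go(*CUP,.16)"
```

```text
t 5.4167 tcp [0.5218 0.1549 0.1669] j [ 0.16  0.39 -0.33  0.85 -0.01  0.05] F [-2.1  0.1  0.3] w 84.9
twist [-0.49  0.1  -0.07] shift now [-2.2  6.2  6.9] shift after twist [-2.3  6.1  6.9]
```

```bash
python3 -m creep '[{"xyz":[-2,6,6],"twist":[-0.5,0,0],"grip":85},{"xyz":[0,0,0],"twist":[0,0,0],"grip":85}]' >/dev/null
python3 -c "
from h import *
go(*CUP,.16)"
```

```text
t 5.5833 tcp [0.522  0.1593 0.161 ] j [ 0.16  0.39 -0.33  0.84  0.    0.05] F [-0.4 -0.   0. ] w 85.3
twist [ 0.02 -0.04 -0.22] shift now [-1.6  1.8  1. ] shift after twist [-1.6  1.8  1. ]
```

```bash
python3 -m creep '[{"xyz":[-1.6,1.8,1],"twist":[0,0,0],"grip":85},{"xyz":[0,0,0],"twist":[0,0,0],"grip":60},{"xyz":[0,0,0],"twist":[0,0,0],"grip":50},{"xyz":[0,0,0],"twist":[0,0,0],"grip":50},{"xyz":[0,0,0],"twist":[0,0,0],"grip":50},{"xyz":[0,0,0],"twist":[0,0,0],"grip":50},{"xyz":[0,0,0],"twist":[0,0,0],"grip":50}]' 25
python3 -c "
from h import *
go(*CUP,.16)"
```

```text
time: 6.17
tcp_pos: [0.5271, 0.1613, 0.1662]
tcp_rot: [-0.165, 3.129, 0.002]
wrist_force: [-0.0, -0.1, -1.2]
grip_width: 0.703
t 6.1667 tcp [0.5271 0.1613 0.1662] j [ 0.16  0.39 -0.32  0.85  0.    0.06] F [-0.  -0.1 -1.2] w 60.0
twist [ 0.03  0.5  -0.26] shift now [3.8 0.4 6.2] shift after twist [3.7 0.4 6.2]
```

```bash
python3 -m creep '[{"xyz":[0,0,-20],"twist":[0,0,0],"grip":50},{"xyz":[0,0,-30],"twist":[0,0,0],"grip":50},{"xyz":[0,0,-30],"twist":[0,0,0],"grip":50},{"xyz":[0,0,0],"twist":[0,0,0],"grip":50}]'
python3 -c "
from h import *
go(*BEN,.2)
c,R,t,W=wcloud(); cv2.imwrite('pics/w3.png',c['color'])
for m in r.masks_of('wrist','blocking_cup'): print(m['p'],m['extent'],np.nanmedian(W[m['pixels']],0))
P=near(W,*t[:2],.045,t[2]+.005,t[2]+.05);print(np.percentile(P,[2,50,98],axis=0)-t)
"
```

```text
time: 6.5
tcp_pos: [0.5243, 0.161, 0.2469]
tcp_rot: [-0.166, 3.135, 0.0]
wrist_force: [1.3, 0.8, -0.8]
grip_width: 0.708
t 6.5 tcp [0.5243 0.161  0.2469] j [ 0.16  0.32 -0.2   1.04  0.    0.06] F [ 1.3  0.8 -0.8] w 60.5
twist [ 0.01  0.14 -0.24] shift now [  78.3 -276.2   46.7] shift after twist [  79.3 -275.9   46.9]
0.96 [206.0, 195.0, 145.0, 156.4] [0.53536473 0.16017272 0.23754445]
0.92 [383.0, 132.0, 69.8, 64.3] [0.49106974 0.31822891 0.04316328]
[[-0.03195198 -0.04347455  0.00544586]
 [-0.00866134  0.00235294  0.01287043]
 [ 0.02627006  0.04241208  0.04795566]]
```

View pics/w3.png

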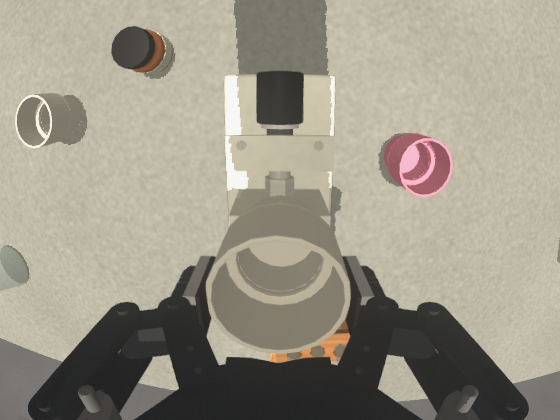

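```bash
cat >> h.py <<'E'
def held():
    c,R,t,W=wcloud(); m=r.masks_of('wrist','blocking_cup')
    m=max((x for x in m if x['pixels'][200:345,200:350].sum()>2000),key=lambda x:x['p'])
    P=W[m['pixels']]; P=P[~np.isnan(P[:,0])]; P=P[np.hypot(*(P[:,:2]-t[:2]).T)<.05]
    zt=np.percentile(P[:,2],98); Q=P[P[:,2]>zt-.004]; cc=circ(Q,.0295)
    A=np.c_[Q[:,:2]-cc[0],np.ones(len(Q))]; pl=np.linalg.lstsq(A,Q[:,2],rcond=None)[0]
    print('rim',cc,'top',zt.round(4),'minus tcp',np.r_[cc[0]-t[:2],zt-t[2]].round(4),'slope',pl[:2].round(3))
    return W,cc[0]
E
python3 -c "
from h import *
held()"
python3 -m creep '[{"xyz":[10,-34,0],"twist":[0,0,0],"grip":50},{"xyz":[10,-34,0],"twist":[0,0,0],"grip":50},{"xyz":[10,-34,0],"twist":[0,0,0],"grip":50},{"xyz":[10,-34,0],"twist":[0,0,0],"grip":50},{"xyz":[10,-34,0],"twist":[0,0,0],"grip":50},{"xyz":[10,-34,0],"twist":[0,0,0],"grip":50},{"xyz":[10,-34,0],"twist":[0,0,0],"grip":50},{"xyz":[0,0,0],"twist":[0,0,0],"grip":50}]'
python3 -c "
from h import *
go(*BEN,.2)"
```

```text
rim (array([0.5201, 0.1584]), np.float64(0.0008), 3246) top 0.2555 minus tcp [-0.0024 -0.0022  0.0128] slope [-0.014  0.017]
time: 7.37
tcp_pos: [0.47, -0.0901, 0.2294]
tcp_rot: [0.179, -3.113, -0.004]
wrist_force: [1.0, 0.7, -1.9]
grip_width: 0.705
t 7.3667 tcp [ 0.47   -0.0901  0.2294] j [-0.34  0.23 -0.38  0.98 -0.01 -0.45] F [ 1.   0.7 -1.9] w 60.2
twist [ 0.23 -1.34  0.27] shift now [ -2.8 -32.3  29.2] shift after twist [ -2.3 -32.2  29.4]
```

```bash
python3 -m creep '[{"xyz":[-5,-28,20],"twist":[0,-1.3,0],"grip":50},{"xyz":[0,-1,20],"twist":[0,0,0],"grip":50},{"xyz":[0,0,20],"twist":[0,0,0],"grip":50},{"xyz":[0,0,0],"twist":[0,0,0],"grip":50}]' >/dev/null
python3 -c "
from h import *
go(.478,-.1197,.16)
W,_=held()
for n in ('scene','side'):
    c=r.read_camera(n); W=cloud(c); cv2.imwrite(f'pics/{n}4.png',c['color'])
    P=near(W,*BEN,.05,.01,.2); 
    for lo,hi in((.03,.07),(.105,.125),(.132,.17)):
        Q=P[(P[:,2]>lo)&(P[:,2]<hi)]
        print(n,lo,len(Q), circ(Q,.031 if lo!=.105 else .025) if len(Q)>20 else '')
"
```

```text
t 7.7 tcp [ 0.4755 -0.1213  0.1637] j [-0.4   0.3  -0.47  0.81  0.   -0.51] F [-0.6 -0.  -0.9] w 60.4
twist [ 0.39 -0.18 -0.15] shift now [-2.6  1.3  3.7] shift after twist [-2.6  1.3  3.7]
rim (array([ 0.4732, -0.1236]), np.float64(0.0009), 3289) top 0.1767 minus tcp [-0.0023 -0.0023  0.013 ] slope [-0.013  0.025]
scene 0.03 460 (array([ 0.4771, -0.1205]), np.float64(0.0025), 460)
scene 0.105 89 (array([ 0.4745, -0.1201]), np.float64(0.0009), 89)
scene 0.132 545 (array([ 0.4774, -0.1202]), np.float64(0.0028), 545)
side 0.03 488 (array([ 0.4739, -0.1218]), np.float64(0.0018), 488)
side 0.105 105 (array([ 0.4753, -0.1223]), np.float64(0.001), 105)
side 0.132 315 (array([ 0.4757, -0.1218]), np.float64(0.0026), 315)
```

```bash
cat >> h.py <<'E'
def compare(zh):
    """held cup (origin height zh) minus bench cup, wall facing the camera"""
    for n in('scene','side'):
        c=r.read_camera(n); W=cloud(c); cv2.imwrite(f'pics/{n}_cmp.png',c['color']); cam=-c['R'].T@c['t']; g=c['color'].min(-1)
        W=W.copy(); W[g<60]=np.nan; out=[]
        for lo,hi in((.040,.066),(zh+.040,zh+.066)):
            P=near(W,*BEN,.05,lo,hi); q=BEN
            d=(cam[:2]-BEN)/np.linalg.norm(cam[:2]-BEN)
            for _ in range(4):
                Q=P[((P[:,:2]-q)@d>.008)&(np.abs(np.hypot(*(P[:,:2]-q).T)-.031)<.006)]
                q=circ(Q,.031)[0]
            out.append(q); print(n,lo,q,circ(Q,.031)[1],len(Q))
        print(n,'held-bench',(out[1]-out[0]).round(4))
E
python3 -c "
from h import *
compare(.1637-.059)"
```

```text
scene 0.04 [ 0.4753 -0.1214] 0.0009 168
scene 0.14470000000000002 [ 0.4769 -0.1209] 0.0009 215
scene held-bench [0.0016 0.0005]
side 0.04 [ 0.4744 -0.123 ] 0.0012 193
side 0.14470000000000002 [ 0.4765 -0.1225] 0.0013 181
side held-bench [0.0021 0.0005]
```

```bash
python3 -m creep '[{"xyz":[1.5,-0.5,10],"twist":[0.4,-0.2,0],"grip":50},{"xyz":[0,0,10],"twist":[0,0,0],"grip":50},{"xyz":[0,0,0],"twist":[0,0,0],"grip":50}]' >/dev/null
python3 -c "
from h import *
go(.474,-.1217,.101)"
```

```text
t 8.25 tcp [ 0.4806 -0.1223  0.1516] j [-0.4   0.31 -0.49  0.75  0.   -0.51] F [-0.4  0.5 -0.6] w 60.3
twist [-0.45  0.83  0.11] shift now [ 7.2  1.7 50.5] shift after twist [ 6.5  1.3 50.6]
```

```bash
python3 -m creep '[{"xyz":[6.5,1.3,6],"twist":[-0.4,0.8,0],"grip":50},{"xyz":[0,0,6],"twist":[0,0,0],"grip":50}]' >/dev/null
python3 -c "
from h import *
go(.474,-.1217,.101)"
```

```text
t 8.4167 tcp [ 0.4747 -0.1216  0.1405] j [-0.4   0.32 -0.51  0.74 -0.   -0.51] F [-0.2  1.4 -0.8] w 60.0
twist [-0.09  0.09  0.17] shift now [ 0.8  0.1 39.5] shift after twist [ 0.7  0.  39.5]
```

Good alignment; continue down.

```bash
python3 -m creep '[{"xyz":[0.7,0,5],"twist":[0,0,0],"grip":50},{"xyz":[0,0,5],"twist":[0,0,0],"grip":50}]' >/dev/null
python3 -c "
from h import *
go(.474,-.1217,.101)"
```

```text
t 8.5833 tcp [ 0.4741 -0.1218  0.1298] j [-0.4   0.34 -0.52  0.71 -0.   -0.52] F [ 0.3  0.3 -0.6] w 60.2
twist [-0.09  0.1   0.17] shift now [ 0.2  0.2 28.8] shift after twist [ 0.1  0.1 28.8]
```

```bash
python3 -m creep '[{"xyz":[0,0,5],"twist":[0,0,0],"grip":50},{"xyz":[0,0,5],"twist":[0,0,0],"grip":50}]' >/dev/null
python3 -c "
from h import *
go(.474,-.1217,.101)
compare(r.sense()['tcp_pos'][2]-.059)"
```

```text
t 8.75 tcp [ 0.4742 -0.1219  0.1187] j [-0.4   0.35 -0.53  0.68 -0.   -0.52] F [ 0.1 -0.3 -0.2] w 60.5
twist [-0.08  0.1   0.16] shift now [ 0.2  0.3 17.7] shift after twist [ 0.1  0.2 17.7]
scene 0.04 [ 0.4753 -0.1211] 0.0009 169
scene 0.09966711764747158 [ 0.4723 -0.1215] 0.0009 194
scene held-bench [-0.003  -0.0004]
side 0.04 [ 0.4739 -0.123 ] 0.0012 194
side 0.09966711764747158 [ 0.471  -0.1224] 0.0013 148
side held-bench [-0.0029  0.0006]
```

```bash
python3 -c "
from h import *
go(.477,-.1217,.101)"
python3 -m creep '[{"xyz":[-2.7,0,3],"twist":[0,0,0],"grip":50},{"xyz":[0,0,3],"twist":[0,0,0],"grip":50}]' >/dev/null
python3 -c "
from h import *
go(.477,-.1217,.101)
compare(r.sense()['tcp_pos'][2]-.059)
go(.477,-.1217,.101)"
```

```text
t 8.85 tcp [ 0.4736 -0.1217  0.1182] j [-0.4   0.35 -0.53  0.68 -0.   -0.52] F [0.4 0.3 0.2] w 59.9
twist [-0.04  0.03  0.16] shift now [-3.4 -0.4 17.2] shift after twist [-3.4 -0.4 17.2]
t 9.0167 tcp [ 0.4769 -0.1215  0.1122] j [-0.4   0.36 -0.53  0.67 -0.   -0.51] F [ 0.9  0.4 -0.3] w 60.1
twist [-0.06  0.06  0.15] shift now [-0.1 -0.2 11.2] shift after twist [-0.1 -0.2 11.2]
scene 0.04 [ 0.4753 -0.1208] 0.0009 165
scene 0.09320651538524877 [ 0.4749 -0.1209] 0.001 198
scene held-bench [-0.0004 -0.0001]
side 0.04 [ 0.4743 -0.1227] 0.0012 199
side 0.09320651538524877 [ 0.4734 -0.1223] 0.0014 152
side held-bench [-0.0009  0.0004]
t 9.1167 tcp [ 0.4761 -0.1213  0.1118] j [-0.4   0.36 -0.53  0.67 -0.   -0.51] F [ 0.1  0.2 -0.6] w 59.8
twist [-0.03 -0.01  0.15] shift now [-0.8 -0.5 10.8] shift after twist [-0.8 -0.5 10.8]
```

Centred within 1 mm. Lower to seat, watching force.

```bash
python3 -m creep '[{"xyz":[-0.6,0,4],"twist":[0,0,0],"grip":50},{"xyz":[0,0,4],"twist":[0,0,0],"grip":50}]'
python3 -m creep '[{"xyz":[0,0,2],"twist":[0,0,0],"grip":50}]'
python3 -c "
from h import *
go(.477,-.1217,.101)"
```

```text
time: 9.28
tcp_pos: [0.4775, -0.1215, 0.1042]
tcp_rot: [-0.177, 3.135, -0.002]
wrist_force: [0.3, -0.0, -0.7]
grip_width: 0.706
time: 9.37
tcp_pos: [0.4773, -0.1214, 0.1017]
tcp_rot: [-0.177, 3.135, -0.002]
wrist_force: [-0.3, -1.1, -1.1]
grip_width: 0.705
t 9.3667 tcp [ 0.4773 -0.1214  0.1017] j [-0.4   0.38 -0.54  0.65 -0.   -0.51] F [-0.3 -1.1 -1.1] w 60.2
twist [-0.07  0.06  0.16] shift now [ 0.4 -0.2  0.7] shift after twist [ 0.4 -0.2  0.7]
```

```bash
python3 -m creep '[{"xyz":[0,0,1.5],"twist":[0,0,0],"grip":50}]'
python3 -m creep '[{"xyz":[0,0,1],"twist":[0,0,0],"grip":50}]'

```

```text
time: 9.45
tcp_pos: [0.478, -0.122, 0.1005]
tcp_rot: [-0.177, 3.134, -0.004]
wrist_force: [-1.0, 2.4, 16.0]
grip_width: 0.704
time: 9.53
tcp_pos: [0.4786, -0.1219, 0.1005]
tcp_rot: [-0.177, 3.133, -0.004]
wrist_force: [-4.4, 3.2, 16.5]
grip_width: 0.706
```

```bash
python3 -m creep '[{"xyz":[0.5,0,-0.5],"twist":[0,0,0],"grip":85},{"xyz":[0,0,0],"twist":[0,0,0],"grip":85},{"xyz":[0,0,0],"twist":[0,0,0],"grip":85},{"xyz":[0,0,0],"twist":[0,0,0],"grip":85}]'
python3 -c "
from h import *
go(.477,-.1217,.101)
compare(.042)"
```

```text
time: 9.87
tcp_pos: [0.4786, -0.122, 0.1014]
tcp_rot: [-0.177, 3.131, -0.004]
wrist_force: [1.2, -0.7, 0.1]
grip_width: 0.994
t 9.8667 tcp [ 0.4786 -0.122   0.1014] j [-0.4   0.38 -0.54  0.64 -0.   -0.51] F [ 1.2 -0.7  0.1] w 84.9
twist [-0.18  0.28  0.18] shift now [1.5 0.5 0.4] shift after twist [1.5 0.5 0.4]
scene 0.04 [ 0.4755 -0.1209] 0.0008 164
scene 0.082 [ 0.4755 -0.1209] 0.001 186
scene held-bench [0. 0.]
side 0.04 [ 0.4745 -0.1229] 0.0013 194
side 0.082 [ 0.4748 -0.1224] 0.001 140
side held-bench [0.0003 0.0005]
```

```bash
python3 -m creep '[{"xyz":[0,0.5,-15],"twist":[0,0,0],"grip":85},{"xyz":[0,0,-25],"twist":[0,0,0],"grip":85},{"xyz":[0,0,-35],"twist":[0,0,0],"grip":85},{"xyz":[0,0,-40],"twist":[0,0,0],"grip":85},{"xyz":[0,0,0],"twist":[0,0,0],"grip":85}]'
python3 -c "
from h import *
go(*BOLT,.21)
compare(.042)
c=cv2.imread('pics/scene_cmp.png')[150:230,190:290]; d=cv2.imread('pics/side_cmp.png')[170:250,300:400]
cv2.imwrite('pics/n1.png',cv2.resize(np.hstack([c,d]),(800,320),interpolation=cv2.INTER_CUBIC))"
```

```text
time: 10.38
tcp_pos: [0.475, -0.1202, 0.2173]
tcp_rot: [0.177, -3.133, -0.002]
wrist_force: [1.5, -0.5, 0.2]
grip_width: 0.993
t 10.3833 tcp [ 0.475  -0.1202  0.2173] j [-0.4   0.25 -0.39  0.94 -0.   -0.51] F [ 1.5 -0.5  0.2] w 84.8
twist [ 0.1  -0.21  0.16] shift now [-79.1 273.8   7.4] shift after twist [-78.3 274.    7.3]
scene 0.04 [ 0.4755 -0.121 ] 0.0009 169
scene 0.082 [ 0.4755 -0.1207] 0.0008 184
scene held-bench [0.     0.0003]
side 0.04 [ 0.4744 -0.1228] 0.0012 192
side 0.082 [ 0.4746 -0.1229] 0.0012 211
side held-bench [ 0.0002 -0.0001]
```

View pics/n1.png

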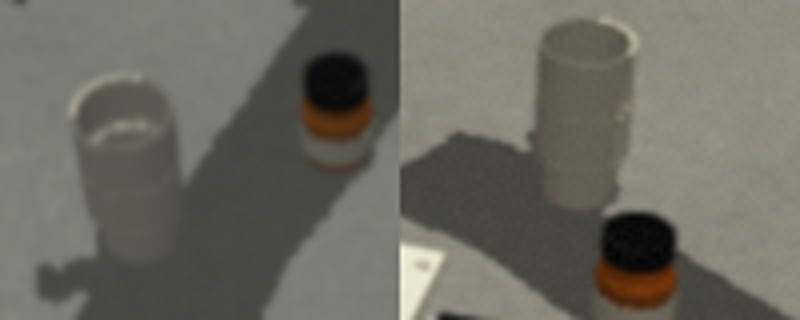

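The cups are nested, upright and coaxial in both views. Now to the bolt.

```bash
python3 -m creep '[{"xyz":[-10,34,-1],"twist":[0,0,0],"grip":85},{"xyz":[-10,34,-2],"twist":[0,0,0],"grip":85},{"xyz":[-10,34,-2],"twist":[0,0,0],"grip":85},{"xyz":[-10,34,-2],"twist":[0,0,0],"grip":85},{"xyz":[-10,34,-2],"twist":[0,0,0],"grip":85},{"xyz":[-10,34,-2],"twist":[0,0,0],"grip":85},{"xyz":[-10,34,-2],"twist":[0,0,0],"grip":85},{"xyz":[0,0,0],"twist":[0,0,0],"grip":85}]' >/dev/null
python3 -c "
from h import *
go(*BOLT,.21)"
```

```text
t 11.15 tcp [0.5131 0.1323 0.2134] j [ 0.11  0.33 -0.28  0.98  0.01  0.01] F [-0.9 -0.5  0. ] w 84.6
twist [ 0.38 -1.41 -0.47] shift now [-12.6  27.3   3.3] shift after twist [-12.7  27.2   3.4]
```

```bash
python3 -m creep '[{"xyz":[-12.5,27,0],"twist":[0.4,-1.4,-0.5],"grip":85},{"xyz":[0,0,0],"twist":[0,0,0],"grip":85}]' >/dev/null
python3 -c "
from h import *
go(*BOLT,.075)
c,R,t,W=wcloud(); cv2.imwrite('pics/w5.png',c['color'])
F=near(W,*BOLT,.085,.100,.1085);print('flange',cv2.minAreaRect((F[:,:2]*1000).astype(np.float32)))
H=near(W,*BOLT,.02,.07,.097);print('head',len(H),np.percentile(H,[3,50,97],axis=0).round(4))
for m in r.masks_of('wrist','bolt_head'):
    Q=W[m['pixels']];print(m['p'],m['extent'],np.nanpercentile(Q,[3,50,97],axis=0).round(4))
a=np.array([np.cos(yaw),np.sin(yaw)]);b=np.array([-a[1],a[0]])
H2=near(W,*BOLT,.1,.076,.097); f=np.c_[(H2[:,:2]-BOLT)@a,(H2[:,:2]-BOLT)@b,H2[:,2]]; f=f[(abs(f[:,0])<.012)&(abs(f[:,1])<.025)];print('foot frame',np.percentile(f,[2,50,98],axis=0).round(4))
go(*BOLT,.075)"
```

```text
t 11.3167 tcp [0.5215 0.1628 0.2094] j [ 0.17  0.35 -0.26  0.96 -0.    0.05] F [ 0.1 -0.   0.1] w 85.1
twist [-0.06 -0.25  0.23] shift now [ -1.6  -2.1 134.4] shift after twist [ -1.1  -2.2 134.4]
flange ((523.5447387695312, 160.31251525878906), (101.70294189453125, 90.65437316894531), 6.200197219848633)
head 770 [[0.5105 0.1488 0.0783]
 [0.5205 0.1598 0.0838]
 [0.5308 0.1712 0.0876]]
0.65 [1.0, 259.8, 12.4, 37.4] [[ 0.6976 -0.2597  0.001 ]
 [ 0.7236 -0.249   0.0125]
 [ 0.7517 -0.2426  0.0285]]
0.59 [261.2, 137.9, 30.2, 72.3] [[0.4704 0.148  0.0781]
 [0.5175 0.1591 0.0839]
 [0.5302 0.171  0.0876]]
foot frame [[-0.0115 -0.0125  0.0784]
 [-0.0019 -0.0003  0.0839]
 [ 0.0081  0.011   0.0879]]
t 11.4167 tcp [0.5201 0.1593 0.209 ] j [ 0.16  0.35 -0.26  0.96 -0.    0.05] F [-1.2  0.3  0.7] w 84.9
twist [-0.22 -0.48  0.05] shift now [ -4.    1.6 134. ] shift after twist [ -2.9   1.1 134. ]
```

View pics/w5.png

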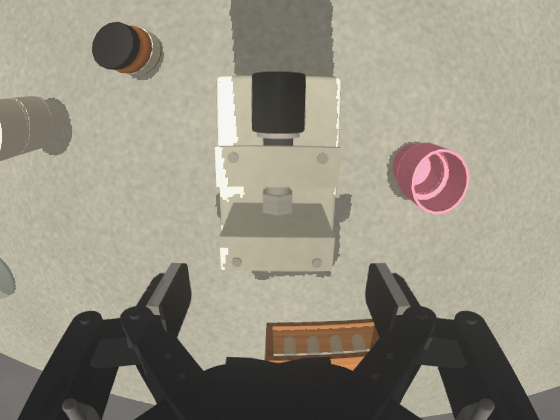

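Bolt head visible at (277,198), centred in the gap; measured centre within 1 mm of my estimate. Descending.

```bash
sed -i 's/BOLT=.*/BOLT=np.array([.5230,.1602])/' h.py; python3 -m creep '[{"xyz":[-3,1,25],"twist":[-0.2,-0.5,0],"grip":85},{"xyz":[0,0,25],"twist":[0,0,0],"grip":85},{"xyz":[0,0,20],"twist":[0,0,0],"grip":85},{"xyz":[0,0,0],"twist":[0,0,0],"grip":85}]' >/dev/null
python3 -c "
from h import *
go(*BOLT,.075)"
```

```text
t 11.75 tcp [0.5218 0.1566 0.135 ] j [ 0.16  0.42 -0.37  0.78 -0.    0.05] F [-1.1 -0.   0.3] w 84.7
twist [-0.09 -0.09 -0.16] shift now [-1.7  3.5 60. ] shift after twist [-1.6  3.4 60. ]
```

```bash
python3 -m creep '[{"xyz":[-1.6,3.4,10],"twist":[0,0,0],"grip":85},{"xyz":[0,0,10],"twist":[0,0,0],"grip":85}]' >/dev/null
python3 -c "
from h import *
go(*BOLT,.075)"
```

```text
t 11.9167 tcp [0.5233 0.1584 0.1149] j [ 0.16  0.45 -0.38  0.74 -0.    0.06] F [0.2 0.5 1. ] w 84.8
twist [-0.1  -0.09 -0.34] shift now [ 0.1  1.9 39.9] shift after twist [ 0.1  1.8 39.9]
```

```bash
python3 -m creep '[{"xyz":[0,1.8,10],"twist":[0,0,-0.3],"grip":85},{"xyz":[0,0,10],"twist":[0,0,0],"grip":85}]' >/dev/null
python3 -c "
from h import *
go(*BOLT,.075)"
```

```text
t 12.0833 tcp [0.524  0.1596 0.0942] j [ 0.16  0.48 -0.4   0.69 -0.    0.05] F [ 0.1  0.2 -0.3] w 85.1
twist [-0.1  -0.   -0.08] shift now [ 0.9  0.7 19.2] shift after twist [ 0.9  0.7 19.2]
```

```bash
python3 -m creep '[{"xyz":[0.8,0.6,9],"twist":[0,0,0],"grip":85},{"xyz":[0,0,9],"twist":[0,0,0],"grip":70}]' >/dev/null
python3 -c "
from h import *
go(*BOLT,.075)"
```

```text
t 12.25 tcp [0.5236 0.1602 0.0748] j [ 0.16  0.5  -0.42  0.65 -0.    0.05] F [ 0.1  0.1 -0.6] w 75.2
twist [-0.1   0.06 -0.09] shift now [ 0.6  0.1 -0.2] shift after twist [ 0.6  0.1 -0.2]
```

```bash
python3 -m creep '[{"xyz":[0.5,0,0],"twist":[0,0,0],"grip":50},{"xyz":[0,0,0],"twist":[0,0,0],"grip":35},{"xyz":[0,0,0],"twist":[0,0,0],"grip":35},{"xyz":[0,0,0],"twist":[0,0,0],"grip":35}]' 60 >/dev/null
python3 -c "
from h import *
go(*BOLT,.075)"
```

```text
t 12.5833 tcp [0.5218 0.1601 0.0726] j [ 0.16  0.5  -0.43  0.64 -0.    0.05] F [ 0.2  0.  -0.5] w 35.2
twist [-0.11 -0.11 -0.06] shift now [-1.1 -0.  -2.4] shift after twist [-1.2 -0.  -2.4]
```

```bash
python3 -m creep '[{"xyz":[-1,0,-2],"twist":[0,0,0],"grip":10},{"xyz":[0,0,0],"twist":[0,0,0],"grip":10},{"xyz":[0,0,0],"twist":[0,0,0],"grip":10},{"xyz":[0,0,0],"twist":[0,0,0],"grip":10},{"xyz":[0,0,0],"twist":[0,0,0],"grip":10},{"xyz":[0,0,0],"twist":[0,0,0],"grip":10}]' 60
python3 -c "
from h import *
go(*BOLT,.075)"
```

```text
time: 13.08
tcp_pos: [0.522, 0.1619, 0.0746]
tcp_rot: [0.172, -3.133, -0.004]
wrist_force: [1.5, 0.5, -5.4]
grip_width: 0.273
t 13.0833 tcp [0.522  0.1619 0.0746] j [ 0.16  0.5  -0.42  0.65  0.    0.05] F [ 1.5  0.5 -5.4] w 23.3
twist [ 0.14 -0.19 -0.02] shift now [-0.8 -1.8 -0.5] shift after twist [-0.8 -1.8 -0.4]
```

Closed at 23.3 mm, which matches the 24 mm across flats. Holding for over a second with the grip unchanged to see whether it stays.

```bash
for i in 1 2; do python3 -m creep '[{"xyz":[0,0,0],"twist":[0,0,0],"grip":10},{"xyz":[0,0,0],"twist":[0,0,0],"grip":10},{"xyz":[0,0,0],"twist":[0,0,0],"grip":10},{"xyz":[0,0,0],"twist":[0,0,0],"grip":10},{"xyz":[0,0,0],"twist":[0,0,0],"grip":10},{"xyz":[0,0,0],"twist":[0,0,0],"grip":10},{"xyz":[0,0,0],"twist":[0,0,0],"grip":10},{"xyz":[0,0,0],"twist":[0,0,0],"grip":10}]' 80; done
python3 -c "
from h import *
go(*BOLT,.075); print(r.sense()['torque'])
compare(.042)
c=r.read_camera('wrist')['color']; cv2.imwrite('pics/w6.png',c); go(*BOLT,.075); print(r.sense()['torque'])"
```

```text
time: 13.75
tcp_pos: [0.522, 0.1619, 0.0746]
tcp_rot: [0.172, -3.133, -0.004]
wrist_force: [-0.2, 1.2, -4.4]
grip_width: 0.27
time: 14.42
tcp_pos: [0.522, 0.1619, 0.0746]
tcp_rot: [0.172, -3.133, -0.004]
wrist_force: [-0.2, 0.6, -4.4]
grip_width: 0.265
t 14.4167 tcp [0.522  0.1619 0.0746] j [ 0.16  0.5  -0.42  0.65  0.    0.05] F [-0.2  0.6 -4.4] w 22.6
twist [ 0.15 -0.19 -0.02] shift now [-0.8 -1.8 -0.4] shift after twist [-0.8 -1.8 -0.4]
[ 0.14406206 -0.04289405 -0.03849931]
scene 0.04 [ 0.4754 -0.1209] 0.001 158
scene 0.082 [ 0.4756 -0.1207] 0.0009 180
scene held-bench [0.0002 0.0002]
side 0.04 [ 0.4746 -0.1227] 0.0011 198
side 0.082 [ 0.4746 -0.1224] 0.0012 210
side held-bench [0.     0.0003]
t 14.5667 tcp [0.522  0.1619 0.0746] j [ 0.16  0.5  -0.42  0.65  0.    0.05] F [ 0.2  1.1 -3.4] w 22.7
twist [ 0.15 -0.19 -0.02] shift now [-0.8 -1.8 -0.4] shift after twist [-0.8 -1.8 -0.4]
[ 0.14477153 -0.06974618 -0.02856973]
```

View pics/w6.png

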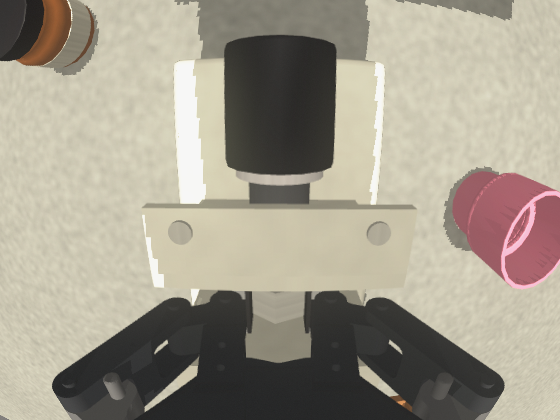

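The wrist view shows both fingers on the bolt head at about (278,305). The pose is steady and the width stable. Handing in.

```bash
python3 -c "
from h import *
print(r.sign_off()); s=r.sense(); print(s['time'],s['tcp_pos'],s['grip_width'],s['wrist_force'])"
```

```text
the job is handed in; nothing more can be done
None
the job is handed in; nothing more can be done
```

I nested the cup from the gap into the white bench cup and let go. The arm then gripped the bolt head across its flats with the grip set to 80 N, and I handed the job in at about 14.6 s while still holding.

- **Cups:** after release, both outside cameras put the two cup axes within 0.6 mm of each other. A check during the bolt grip gave the same, and the crop viewed after release shows the stack upright. The cup met resistance at the expected seated height (16 N).
- **Bolt:** the grasp point is about 2 mm from my estimate of the head's centre. The opening held at about 22.6–23.3 mm, slightly under the nominal 24 mm, as the earlier cup grip also read. The pose did not move for more than a second. I could not read finger force or bolt speed directly, so the stopped bolt is inferred from the steady pose and opening.
- **Disagreements:** the cameras differed by 2–3 mm in x. One alignment check above the bench cup was also off because the arm was still drifting. I caught it by re-measuring during insertion and corrected by about 3 mm.
- **Bystanders:** I planned no contact with the tube rack, flask or jar and felt none on the way. I did not re-measure their positions at the end.

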